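Lock the tomato slicer's pusher with its T-handled pin

ROBOT

A 6-joint arm with a two-finger parallel gripper is mounted at the origin on the work surface; the furniture and walls round the work are solid. World frame = base frame: x ahead of the robot, y to its left, z up, the work surface at z = 0. Lengths are in m, angles in rad, forces in N, time in s.
With the tool pointing down it reaches from about 0.325 to 0.775 m from the base axis. Payload 5.5 kg.
Tool frame: the origin (TCP) lies midway between the tips of the shut fingers; the grasp point (between the pads) lies r.grip_depth behind it (r.grip_depth is the distance from the TCP to the grasp point, in m); z points along the fingers, y is the line along which they close (so a half turn about z gives the same grasp; the last joint's range is limited). The gripper opens to 85 mm and grips with 20 to 120 N. Pads are 22 mm wide; open, the fingers measure 114 mm over their backs; the gripper's body (76 mm by 85 mm) begins 54 mm behind the grasp point. The pads swing forward as they close: fully open they stand 13 mm farther back than shut.
Start: joints at [-1.376, 0.091, 1.231, -0, 1.82, -0.057], TCP at [0.149, -0.581, 0.231] pointing down, gripper open.
Joint ranges: [-2.87, 2.87], [-0.86, 2.18], [0.17, 2.46], [-1.51, 4.65], [0.06, 2.69], [-2.65, 2.65]. Speed limits (rad/s): [2.57, 2.57, 3.01, 3.14, 3.14, 3.14].

INTERFACE

Orientations are given as a rotation vector (axis times angle).
In Python, from cell import r, viewer, ticket gives the robot as it stands.
- The arm moves only by the tool jog_arm, never from a script. Its argument "increments" is a list that holds one entry, the list of rows, each a list of 7 numbers: the shift along the tool's x, y, z in cm, then the turn, a rotation vector about the tool's x, y, z in degrees, then the opening, from 0 (shut) to 1 (fully open). In form: [[[x, y, z, ax, ay, az, fingers], ...]]. A call has 1 to 8 rows; each row shifts and turns the commanded pose from where the row before left it, along the tool's axes as they then stand; what a row does not reach is not made up. A row lasts 1/12 s, in which the tool goes at most 41.7 mm and 7.16 degrees, less where a joint would pass 70% of its speed; a pose out of reach is approached as far as the arm can. A call with a gripper value outside its range is refused whole. The fingers move at their own pace and stop on an object; the grip force is fixed at half the most. Time passes only in rows, so rows that do not move let the fingers close. It gives the time, the measured TCP pose, the force, the opening and the grip force at its end, in the units of the state.
- r.get_obs(): the state, without advancing time (a new reading comes with each control period).
- viewer.read_camera(name): name is "side" or "top" or "wrist"; returns a dict with "img" (384x512x3 uint8, blue, green, red), "fx", "fy", "cx", "cy" (pixels), "D" ([k1, k2, p1, p2, k3] as OpenCV has them; the pictures are not rectified), "pose" (4x4, takes a point from camera to world coordinates). Camera axes: x right, y up, looking along -z (the intrinsics and any distortion apply to the point x, -y, -z); pixel columns grow to the right and rows downward; lengths in m; the calibration is good to about 2 mm. A picture is of the moment at which its call begins. There is no depth.
- ticket.job_done(): hands the job in; it is judged then, once.
The state is a dict: "clock": time; "joint_positions": joint angles; "qvel": joint speeds; "joint_torque": joint torques, N m; "ee_pos": TCP position; "tcp_rot": TCP orientation; "ft_force": force on the tool from outside, world axes, zero at the start; "wrist_torque": the same for the moment, N m; "grip_width": finger opening in m; "finger_force": force on a finger pad.
Only numpy, scipy, OpenCV 4.12 (cv2) and the standard library are available. Lean on these libraries where they do the work, as an engineer would, in place of code of your own. Each camera call takes 0.05 s, during which the arm holds its last target. There are 200 camera calls.

TASK

The tomato slicer has been washed and must be made safe for storage. Push its pusher fully home against the stop, then put the T-handled lock pin from the drain tray through the fork and the pusher's tongue, and press it in until its cross-bar sits against the fork. Keep off the blades and leave the other things on the table where they are.

Things in the scene. Friction and masses are not known exactly. Their poses are not given: they have to be found in the camera images.
- slicer: Tomato slicer, fixed: aluminium base (x -200 to +90, y -85 to +78 mm, top 26 mm above the table) with two guide rods. Origin at table height on its centre line, level with the lock-pin hole; x axis: the way the pusher closes; z up. At y = -145 to -70 mm a wing of the base (x +-40 mm, top 26 mm high) carries the lock fork.
- fork_hole (a point): Mouth of the round 15 mm hole in the lock fork's outer face, at [0, -136, 68] mm in the slicer's frame, same axes. The pin goes in along +y. Two aluminium cheeks (8 mm thick, 50 mm wide, top 88 mm above the table) stand 20 mm apart; the pusher's 16 mm tongue slides between them. All have 15 mm holes, in line when the pusher is home: 36 mm deep in all; free beyond.
- pusher (a joint): The pusher's slide (m): 0 = fully home against its rubber bumpers (the stop), up to 0.085 = open. It moves along the slicer's x axis, needs about 3 N to slide and stays where it is left. It does not latch.
- push_grip (a point): Middle of the pusher's black grip, a level round bar 22 mm thick, 64 mm long (along the slicer's y), 98 mm above the table, at x = -104 mm minus the opening in the slicer's frame. In front of it is the pusher's white plate (34 mm farther, top 132 mm high); behind it (-x) is free. It can be pushed towards the slicer's +x.
- blade_pack: Upright aluminium frame with steel blades across the slicer, at x 53 to 79 mm in the slicer's frame, 148 mm wide and 159 mm high. Origin and axes are those of the slicer. Not to be touched.
- lock_pin: Steel T-handled pin, about 80 g, 90 mm long: shank 12 mm thick with a tapered nose (last 12 mm, to 5 mm); cross-bar 12 mm thick, 64 mm long. Lies flat on the drain tray, axis 8 mm above the table, tip roughly away from the robot. Origin: middle of the cross-bar; x along the shank to the tip, y along the bar. Fully home the bar touches the fork and the origin is 6 mm outside its face.
- pin_tip (a point): Tip of the lock pin, 84 mm from its origin along its x axis.
- drain_tray: Shallow translucent tray, 290 x 380 x 19 mm, fixed, floor 2 mm thick. Origin at the centre of its underside; x axis along its 290 mm side, which lies roughly along the robot's y.
- food_box: Translucent food box standing upside down on the drain tray, 99 x 92 x 62 mm, origin at the centre of its underside. A bystander.
- flask: Aluminium flask, 63 mm across, 148 mm high, standing on the table; origin at the centre of its underside. A bystander.
- kitchen_timer: Round kitchen timer, 72 mm across, 47 mm high, origin at the centre of its underside. A bystander.
- tape: Roll of brown tape lying flat, 96 mm across, 48 mm high, origin at the centre of its underside. A bystander.
- thermometer: Probe thermometer, 22 x 194 x 16 mm, lying on the table in front of the slicer; origin at the centre of its underside, y along its length. A bystander.
There are look-alikes about, which are no part of the job. Of the things that look like the lock_pin, take the one that is farthest to the robot's right at the start.

How it is judged:
By the outcome, as a careful person would: the job done as asked, in the order asked, and still so for the second after the job is handed in, with the robot touching nothing.
It also fails if it takes over 70 s, if anything falls off the work surface, if the arm or the gripper's body presses on something with over 40 N, if the wrist force passes 120 N, or if a joint passes its speed limit or range.

## Working session

There is one attempt and no reset: what is moved stays moved. The work goes in short steps, Python scripts to look and compute and a tool call to move; the robot and the scene stay as the last step left them, time stands still between calls to the robot, and variables do not carry over. Pictures are saved under pics/ and viewed, at most 10 in all, crops included, and the job is handed in when it is done.

Besides the shell and the picture viewer there is one more tool, called after "Request:" as name(argument=value, ...), one argument or row to a line, values as JSON. jog_arm: Moves the arm, as the interface text tells. Its arguments: {"type":"object","properties":{"increments":{"type":"array"}},"required":["increments"]}

```bash
ls; mkdir -p pics
python3 - <<'E'
from cell import r, viewer, ticket
import cv2,pickle,numpy as np
d={}
for n in("side","top","wrist"):
    c=viewer.read_camera(n);d[n]=c;cv2.imwrite(f"pics/{n}0.png",c["img"]);print(n,c["fx"],c["fy"],c["cx"],c["cy"],c["D"],np.round(c["pose"],3).tolist())
pickle.dump(d,open("c0.pkl","wb"))
o=r.get_obs();print(o["ee_pos"],o["tcp_rot"],o["clock"],r.grip_depth)
cv2.imwrite("pics/a.png",np.vstack([cv2.resize(d["top"]["img"],(800,600))]))
cv2.imwrite("pics/b.png",np.vstack([cv2.resize(d["side"]["img"],(800,600))]))
E
```

```text
pics
side 349.35647342179914 349.35647342179914 260.65285733149653 190.52983163120274 [0.02078018 0.         0.         0.         0.        ] [[0.985, 0.08, -0.151, 0.345], [-0.169, 0.563, -0.809, -0.78], [0.02, 0.822, 0.568, 0.654], [0.0, 0.0, 0.0, 1.0]]
top 408.0197702317058 408.0197702317058 249.4843736446883 201.73628127220863 [-0.06468573  0.          0.          0.          0.        ] [[0.019, 0.979, -0.203, 0.28], [-1.0, 0.018, -0.009, 0.037], [-0.005, 0.203, 0.979, 1.246], [0.0, 0.0, 0.0, 1.0]]
wrist 314.22667761251154 314.22667761251154 254.29405370117277 187.5807095869946 [-0.06092205  0.          0.          0.          0.        ] [[0.249, 0.916, 0.313, 0.231], [-0.969, 0.236, 0.079, -0.56], [-0.002, -0.323, 0.946, 0.372], [0.0, 0.0, 0.0, 1.0]]
[ 0.14942816 -0.58087182  0.23039256] [-3.11520949e+00 -3.94283602e-01  1.94542026e-04] 0.15 0.0187
```

View pics/a.png

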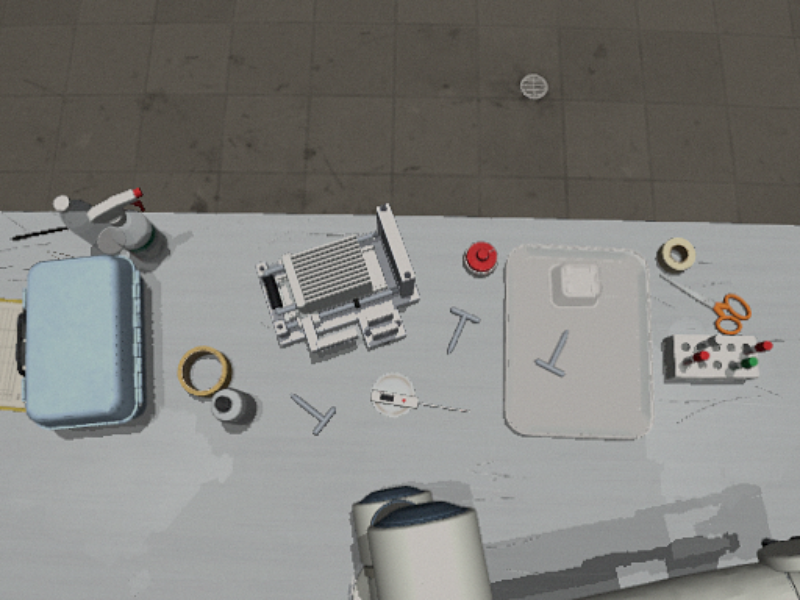

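View pics/b.png

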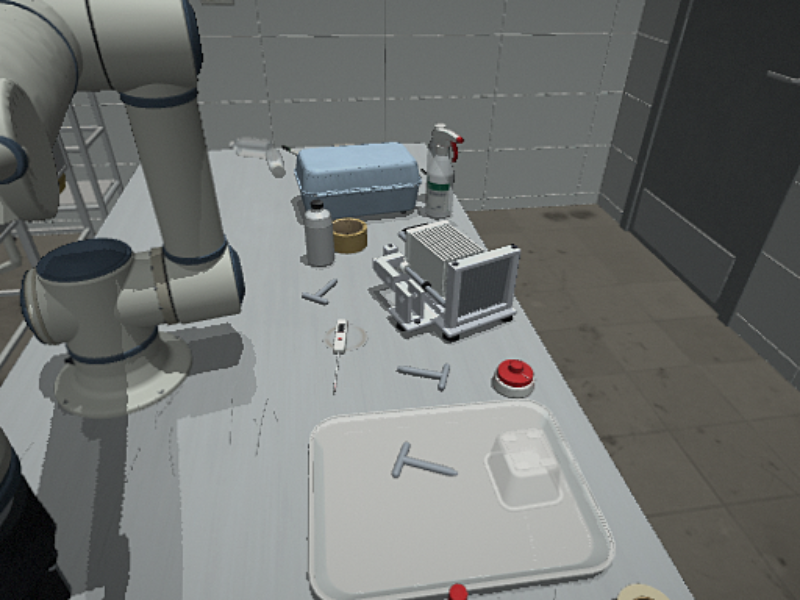

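The top view (800x600) shows the tray pin with its bar at about (551,366) and tip at (566,332). The slicer has its black grip at (270,285), fork at (385,325) and blades at (395,245). Its closing direction points right and slightly up. The other two pins, at (463,325) and (315,410), are look-alikes.

```bash
cat > h.py <<'E'
import numpy as np,cv2,pickle
def ray(c,uv):
    K=np.array([[c["fx"],0,c["cx"]],[0,c["fy"],c["cy"]],[0,0,1]])
    p=cv2.undistortPoints(np.array([[uv]],float),K,np.array(c["D"]))[0,0]
    P=np.array(c["pose"]);return P[:3,3],P[:3,:3]@np.array([p[0],-p[1],-1])
def onz(c,uv,z):
    o,d=ray(c,uv);return o+d*(z-o[2])/d[2]
def proj(c,X):
    P=np.array(c["pose"]);q=(np.atleast_2d(X)-P[:3,3])@P[:3,:3];q=q*[1,-1,-1]
    K=np.array([[c["fx"],0,c["cx"]],[0,c["fy"],c["cy"]],[0,0,1]])
    return cv2.projectPoints(q,np.zeros(3),np.zeros(3),K,np.array(c["D"]))[0][:,0]
E
python3 - <<'E'
import pickle,cv2,numpy as np
d=pickle.load(open("c0.pkl","rb"))
a=cv2.resize(d["top"]["img"][125:235,155:275],None,fx=5,fy=5,interpolation=cv2.INTER_CUBIC)
cv2.imwrite("pics/c.png",a);print(a.shape)
b=cv2.resize(d["side"]["img"][135:220,235:340],None,fx=6,fy=6,interpolation=cv2.INTER_CUBIC)
cv2.imwrite("pics/d.png",b)
E
```

```text
(550, 600, 3)
```

View pics/c.png

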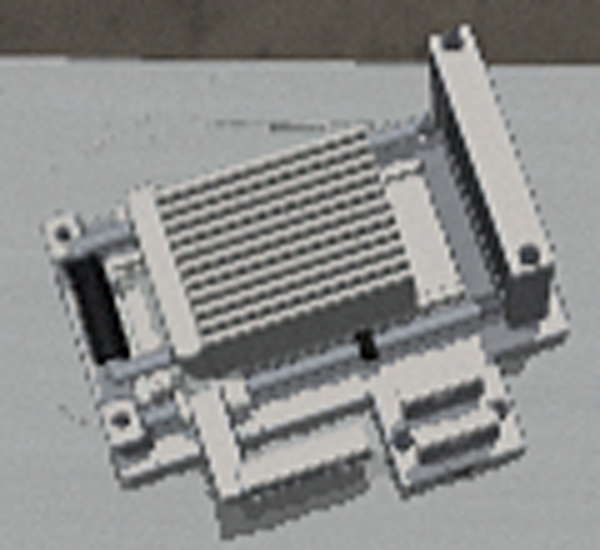

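View pics/d.png

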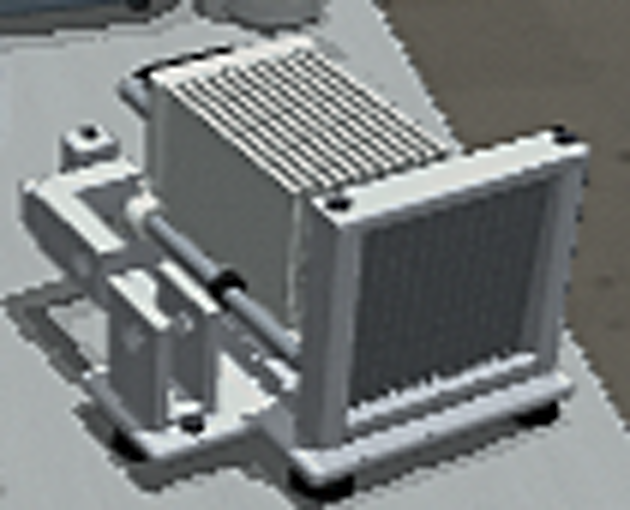

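View pics/wrist0.png

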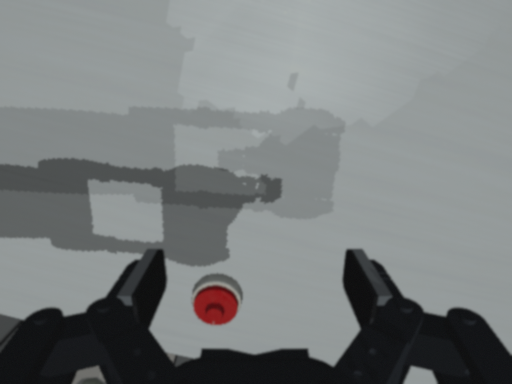

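The top crop shows the blade frame's top corners at about (432,38), (468,30), (552,262) and (510,270). The wing corners are at (405,493) and (523,450). The side crop shows the fork cheek tops at about (108,272), (160,328) and (205,315), with the tongue to the left of the fork, so the pusher is open. The wrist view shows only a red-topped marker at (215,300), which is no help.

Run:
```python
import pickle,cv2,numpy as np
from h import *
d=pickle.load(open("c0.pkl","rb"));T=d["top"];S=d["side"]
t=lambda x,y:((x+.5)/5-.5+155,(y+.5)/5-.5+125)
s=lambda x,y:((x+.5)/6-.5+235,(y+.5)/6-.5+135)
L=[(T,t(432,38),53,74,159),(T,t(468,30),79,74,159),(T,t(552,262),79,-74,159),(T,t(510,270),53,-74,159),(T,t(405,493),-40,-145,26),(T,t(523,450),40,-145,26),
(S,s(315,197),53,-74,159),(S,s(350,213),79,-74,159),(S,s(588,150),79,74,159),(S,s(548,133),53,74,159),(S,s(108,272),-25,-136,88),(S,s(160,328),25,-136,88),(S,s(205,315),25,-108,88),(S,s(160,262),-25,-108,88)]
W=np.array([onz(c,uv,z/1e3)[:2] for c,uv,x,y,z in L])*1e3
M=np.array([l[2:4] for l in L],float)
def kab(M,W):
    m=M.mean(0);w=W.mean(0);U,_,V=np.linalg.svd((M-m).T@(W-w));R=V.T@np.diag([1,np.linalg.det(V.T@U.T)])@U.T
    return R,w-R@m
for idx in(range(6),range(6,14),range(14)):
    i=list(idx);R,p=kab(M[i],W[i]);print(np.degrees(np.arctan2(R[1,0],R[0,0])),p,"hole",R@[0,-136]+p);print(np.round(M[i]@R.T+p-W[i],1).tolist())
np.savez("slicer.npz",R=R,p=p)
# pusher opening: black grip in top
hsv=T["img"].max(2);m=(hsv<45).astype(np.uint8);m[:, :155]=0;m[:,185:]=0;m[:165]=0;m[205:]=0
n,l,st,ce=cv2.connectedComponentsWithStats(m);k=1+st[1:,4].argmax();print(st[k],ce[k])
for z in(.098,.105):
  g=onz(T,ce[k],z)[:2]*1e3;print("grip",g,R.T@(g-p))
# pin in the tray
for n,roi,c in(("top",(335,205,370,250),T),("side",(245,280,300,310),S)):
    x0,y0,x1,y1=roi;I=c["img"][y0:y1,x0:x1].astype(int);g=I.mean(2);th=np.median(g)-35
    m=(g<th).astype(np.uint8);k,l,st,ce=cv2.connectedComponentsWithStats(m);j=1+st[1:,4].argmax();print(n,np.median(g),st[j])
    for row in m[::2] : print("".join(".#"[v] for v in row))
```

```text
-70.18958276759734 [617.31617825 102.93032164] hole [489.36477171  56.83870024]
[[-0.3, 3.3], [3.3, -1.0], [-0.9, -2.1], [-4.8, -0.7], [1.7, 2.5], [1.1, -1.9]]
-71.32348937589455 [616.54730399  99.62345137] hole [487.70884111  56.0729005 ]
[[-3.8, 1.5], [-8.1, -7.1], [4.4, -0.6], [9.9, 5.3], [-0.6, -3.3], [-1.8, 1.4], [1.3, 2.5], [-1.3, 0.2]]
-70.68749677922587 [616.76765479 101.22364968] hole [488.42053751  56.24568299]
[[-1.1, 0.8], [2.3, -3.5], [-2.4, -3.5], [-6.0, -2.0], [1.0, 2.1], [-0.2, -2.5], [-2.8, 2.5], [-6.8, -6.0], [5.2, 2.1], [10.4, 7.9], [-0.2, -3.2], [-0.8, 1.7], [2.2, 3.1], [-0.9, 0.6]]
[168 176  13  22 140] [174.30714286 186.50714286]
grip [558.92115589 266.7957116 ] [-1.75386138e+02  1.66641972e-01]
grip [557.21717757 265.39581507] [-174.62855547   -1.9044257 ]
top 168.33333333333334 [ 7 24 19 13 38]
...................................
...................................
...................................
...................................
.........................##........
........................##.........
.......................##..........
..................
[... 730 characters left out ...]
............................
............##.###.....................................
...........##..##......................................
..........##..##.......................................
.........##...###......................................
.........##.#.........#.#..............................
........##..#########.........###......................
.......##..##....############.......###.#..............
......##..##.............############..................
......##.###....................#############..#.......
......#####.............................#######........
.......................................................
.......................................................
```

```bash
cat >> h.py <<'E'
SL=np.load("slicer.npz") if __import__("os").path.exists("slicer.npz") else None
from scipy.spatial.transform import Rotation as Ro
def sw(x,y,z,yaw=-70.5,p=(617,102)):
    a=np.radians(yaw);return np.array([p[0]+x*np.cos(a)-y*np.sin(a),p[1]+x*np.sin(a)+y*np.cos(a),z])/1e3
def delta(R,frm,to): return np.round(R.T@(np.array(to)-frm)*100,2)
E
python3 - <<'E'
from h import *
from cell import r
o=r.get_obs();R=Ro.from_rotvec(o["tcp_rot"]).as_matrix();print(R.round(3).tolist())
yaw=np.degrees(np.arctan2(R[1,0],R[0,0]));print("yaw",yaw)
R2=R@Ro.from_euler("z",yaw-19.5,degrees=True).as_matrix();print(R2.round(3).tolist())
a=o["ee_pos"];v=np.array([.5,-.15,.231]);b=sw(-230,0,231);print(b,delta(R2,a,v),delta(R2,v,b))
E
```

```text
[[0.968, 0.249, -0.0], [0.249, -0.968, 0.002], [0.0, -0.002, -1.0]]
yaw 14.426829808995977
[[0.943, 0.334, -0.0], [0.334, -0.943, 0.002], [0.0, -0.002, -1.0]]
[0.54022442 0.31880754 0.231     ] [ 4.743e+01 -2.891e+01 -1.000e-02] [ 19.44 -42.85   0.07]
```

Request:
jog_arm(
  increments=[
    [[0,0,0,0,0,-5.1,0],[3.16,-1.93,0,0,0,0,0],[3.16,-1.93,0,0,0,0,0],[3.16,-1.93,0,0,0,0,0],[3.16,-1.93,0,0,0,0,0],[3.16,-1.93,0,0,0,0,0],[3.16,-1.93,0,0,0,0,0],[3.16,-1.93,0,0,0,0,0]],
  ],
)

```text
clock: 0.82
ee_pos: [0.3135, -0.3782, 0.231]
tcp_rot: [-3.096, -0.532, 0.0]
ft_force: [0.6, -0.3, 0.6]
grip_width: -0.0001
finger_force: 0.0
```

Request:
jog_arm(
  increments=[
    [[3.16,-1.93,0,0,0,0,0],[3.16,-1.93,0,0,0,0,0],[3.16,-1.93,0,0,0,0,0],[3.16,-1.93,0,0,0,0,0],[3.16,-1.93,0,0,0,0,0],[3.16,-1.93,0,0,0,0,0],[3.16,-1.93,0,0,0,0,0],[3.16,-1.93,0,0,0,0,0]],
  ],
)

```text
clock: 1.48
ee_pos: [0.5002, -0.1481, 0.2311]
tcp_rot: [-3.096, -0.533, 0.0]
ft_force: [0.4, 0.4, -0.1]
grip_width: -0.0002
finger_force: 0.0
```

Request:
jog_arm(
  increments=[
    [[1.5,-3.3,0,0,0,0,0],[1.5,-3.3,0,0,0,0,0],[1.5,-3.3,0,0,0,0,0],[1.5,-3.3,0,0,0,0,0],[1.5,-3.3,0,0,0,0,0],[1.5,-3.3,0,0,0,0,0],[1.5,-3.3,0,0,0,0,0],[1.5,-3.3,0,0,0,0,0]],
  ],
)

```text
clock: 2.15
ee_pos: [0.524, 0.1409, 0.231]
tcp_rot: [3.096, 0.533, -0.0]
ft_force: [0.1, 0.4, 0.1]
grip_width: -0.0003
finger_force: 0.0
```

Request:
jog_arm(
  increments=[
    [[1.5,-3.3,0,0,0,0,0],[1.5,-3.3,0,0,0,0,0],[1.5,-3.3,0,0,0,0,0],[1.5,-3.3,0,0,0,0,0],[1.5,-3.3,0,0,0,0,0],[0,0,0,0,0,0,0]],
  ],
)

```text
clock: 2.65
ee_pos: [0.5387, 0.3255, 0.2289]
tcp_rot: [-3.093, -0.541, 0.005]
ft_force: [1.5, 0.2, -0.6]
grip_width: -0.0
finger_force: 0.0
```

Run:
```python
from h import *
from cell import r,viewer
d={n:viewer.read_camera(n) for n in("top","wrist")};pickle.dump(d,open("c1.pkl","wb"))
a=cv2.resize(d["top"]["img"][125:235,155:275],None,fx=4,fy=4,interpolation=cv2.INTER_CUBIC);b=d["wrist"]["img"]
w=np.zeros((600,512,3),np.uint8);w[:384]=b;w[384:,:236]=cv2.resize(a,(236,216));cv2.imwrite("pics/e.png",w)
```

```text
(no output)
```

View pics/e.png

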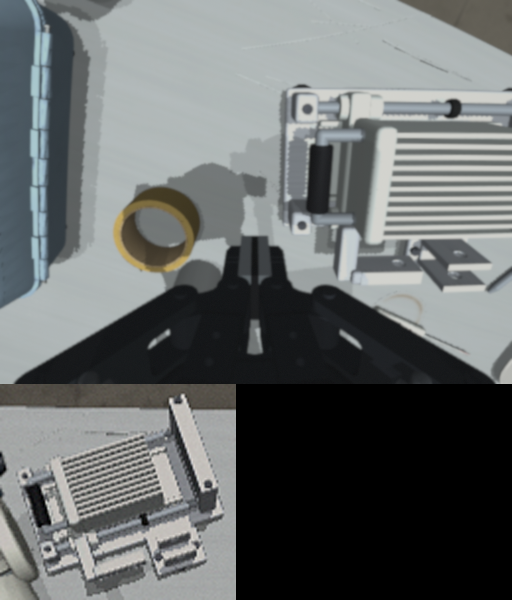

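The wrist view shows the slicer square to the tool. The black grip runs from (320,148) to (318,213), and the white plate is at x≈383. The fingers are behind the grip with a clear path.

Run:
```python
from h import *
from cell import r
d=pickle.load(open("c1.pkl","rb"));c=d["wrist"];T=pickle.load(open("c0.pkl","rb"))["top"]
g0=onz(c,(320,147),.098);g1=onz(c,(319,213),.098);print(g0,g1,np.linalg.norm(g0-g1),np.degrees(np.arctan2(*(g0-g1)[1::-1])))
print("plate top",onz(c,(390,128),.132),onz(c,(380,239),.132))
g=(g0+g1)/2;a=np.radians(-70.5);print("slicer xy of grip",np.array([[np.cos(a),np.sin(a)],[-np.sin(a),np.cos(a)]])@(g[:2]*1e3-[617,102]))
print("flask",onz(T,(229*.64,392*.64),.148),"tape",onz(T,(204*.64,371*.64),.048))
o=r.get_obs();R=Ro.from_rotvec(o["tcp_rot"]).as_matrix();print(o["ee_pos"],"to grip",delta(R,o["ee_pos"],[g[0],g[1],.092]))
```

```text
[0.58543811 0.27750954 0.098     ] [0.52685714 0.2529177  0.098     ] 0.06353336662574362 22.772284689263422
plate top [0.62170277 0.24179825 0.132     ] [0.53363492 0.20519143 0.132     ]
slicer xy of grip [-174.16486811   -2.88014932]
flask [0.36695846 0.32213007 0.148     ] tape [0.41355415 0.39868665 0.048     ]
[0.53936069 0.32091432 0.22988226] to grip [-0.26  5.8  13.79]
```

Request:
jog_arm(
  increments=[
    [[-0.1,0,3.45,0,0,0,0],[-0.1,0,3.45,0,0,0,0],[-0.1,0,3.45,0,0,0,0],[0,0,3.45,0,0,0,0],[0,0.8,0,0,0,0,0],[0,0.8,0,0,0,0,0],[0,0.8,0,0,0,0,0],[0,0,0,0,0,0,0]],
  ],
)

```text
clock: 3.42
ee_pos: [0.5476, 0.2944, 0.0974]
tcp_rot: [-3.096, -0.529, -0.009]
ft_force: [0.7, -0.6, 0.8]
grip_width: 0.0001
finger_force: 0.0
```

Request:
jog_arm(
  increments=[
    [[0,0.8,0,0,0,0,0],[0,0.8,0,0,0,0,0],[0,0.8,0,0,0,0,0],[0,0.8,0,0,0,0,0],[0,0.8,0,0,0,0,0],[0,0.8,0,0,0,0,0],[0,0.8,0,0,0,0,0],[0,0.8,0,0,0,0,0]],
  ],
)

```text
clock: 4.08
ee_pos: [0.5682, 0.2364, 0.0964]
tcp_rot: [-3.093, -0.533, -0.009]
ft_force: [1.7, 4.0, 5.8]
grip_width: 0.0002
finger_force: 3.0
```

Request:
jog_arm(
  increments=[
    [[0,0.4,0,0,0,0,0],[0,0.4,0,0,0,0,0],[0,0.2,0,0,0,0,0],[0,0,0,0,0,0,0]],
  ],
)

```text
clock: 4.42
ee_pos: [0.5714, 0.2264, 0.0961]
tcp_rot: [-3.095, -0.532, -0.008]
ft_force: [0.7, 1.4, 4.4]
grip_width: 0.0003
finger_force: 1.7
```

Request:
jog_arm(
  increments=[
    [[0,0.2,0,0,0,0,0],[0,0.1,0,0,0,0,0],[0,0,0,0,0,0,0]],
  ],
)

```text
clock: 4.67
ee_pos: [0.572, 0.2238, 0.0957]
tcp_rot: [-3.095, -0.533, -0.006]
ft_force: [-0.6, 2.8, 5.6]
grip_width: -0.0002
finger_force: 2.2
```

Request:
jog_arm(
  increments=[
    [[0,0.2,0,0,0,0,0],[0,0.2,0,0,0,0,0],[0,0,0,0,0,0,0]],
  ],
)

```text
clock: 4.92
ee_pos: [0.5732, 0.2203, 0.0956]
tcp_rot: [-3.094, -0.533, -0.006]
ft_force: [0.6, 1.9, 4.6]
grip_width: 0.0002
finger_force: 2.3
```

Request:
jog_arm(
  increments=[
    [[0,0.2,0,0,0,0,0],[0,0.1,0,0,0,0,0],[0,0,0,0,0,0,0]],
  ],
)

```text
clock: 5.17
ee_pos: [0.5734, 0.2199, 0.0958]
tcp_rot: [-3.09, -0.535, -0.005]
ft_force: [-3.0, 10.8, 6.5]
grip_width: 0.0003
finger_force: 6.3
```

Request:
jog_arm(
  increments=[
    [[0,0.3,0,0,0,0,0],[0,0,0,0,0,0,0],[0,0,0,0,0,0,0]],
  ],
)

```text
clock: 5.42
ee_pos: [0.5734, 0.2196, 0.0958]
tcp_rot: [-3.085, -0.538, -0.004]
ft_force: [-4.7, 18.4, 6.4]
grip_width: 0.0
finger_force: 9.9
```

Run:
```python
from h import *
from cell import r,viewer
d={n:viewer.read_camera(n) for n in("side","wrist")};pickle.dump(d,open("c2.pkl","wb"))
w=np.zeros((600,800,3),np.uint8);w[:384,:512]=d["wrist"]["img"];w[200:,370:]=cv2.resize(d["side"]["img"][135:220,235:325],(430,400),interpolation=cv2.INTER_CUBIC);cv2.imwrite("pics/f.png",w)
```

```text
(no output)
```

View pics/f.png

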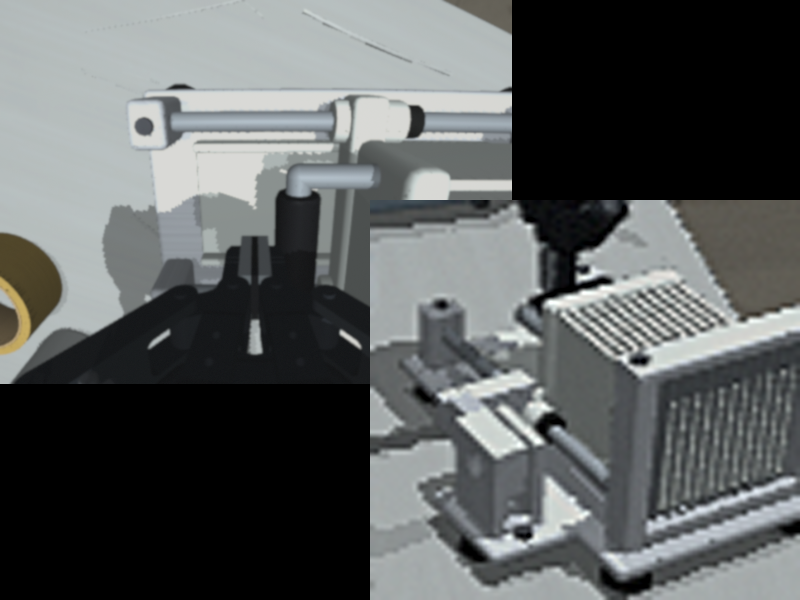

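The pusher is home. In the side crop the tongue is between the cheeks at (490,440), and the wrist view shows the bumper against the black collar at (412,122). The force rose to 18 N with no further travel.

Request:
jog_arm(
  increments=[
    [[0,-1.2,0,0,0,0,0],[0,-1.2,0,0,0,0,0],[0,0,-3.5,0,0,0,0],[0,0,-3.5,0,0,0,0],[0,0,-3.5,0,0,0,0],[0,0,-3.5,0,0,0,0],[-2.7,2.2,0,0,0,0,1],[-2.7,2.2,0,0,0,0,1]],
  ],
)

```text
clock: 6.18
ee_pos: [0.531, 0.1774, 0.2358]
tcp_rot: [3.095, 0.535, 0.007]
ft_force: [0.4, -1.7, -0.4]
grip_width: 0.0232
finger_force: 0.0
```

Request:
jog_arm(
  increments=[
    [[-2.7,2.2,0,0,0,0,1],[-2.7,2.2,0,0,0,0,1],[-2.7,2.2,0,0,0,0,1],[-2.7,2.2,0,0,0,0,1],[-2.7,2.2,0,0,0,0,1],[0,0,0,0,0,0,1],[0,0,0,0,0,0,1],[0,0,0,0,0,0,1]],
  ],
)

```text
clock: 6.85
ee_pos: [0.4395, 0.0284, 0.2332]
tcp_rot: [3.096, 0.531, 0.0]
ft_force: [0.2, 0.3, 0.3]
grip_width: 0.0857
finger_force: 0.0
```

Run:
```python
from h import *
from cell import r,viewer
d={n:viewer.read_camera(n) for n in("side","wrist")};pickle.dump(d,open("c3.pkl","wb"))
cv2.imwrite("pics/g.png",cv2.resize(d["wrist"]["img"],(800,600),interpolation=cv2.INTER_CUBIC));o=r.get_obs();print(o["ee_pos"],o["tcp_rot"])
```

```text
[0.43974096 0.02904884 0.23296084] [-3.09570744e+00 -5.34180248e-01  1.03559885e-03]
```

View pics/g.png

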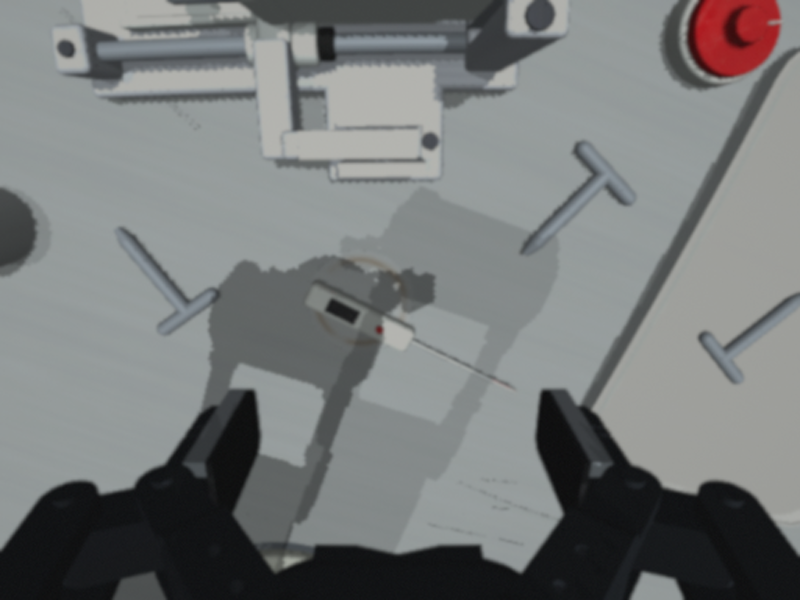

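The wrist view (800x600) shows the fork and tongue at (285–440, 125–180), the wing's right edge at x≈443, and the blade frame's end at (540,15). The tray pin's bar runs from (705,338) to (740,378), with its shank going up and right. I'll extract straight edges numerically.

```bash
python3 - <<'E'
from h import *
d=pickle.load(open("c3.pkl","rb"));c=d["wrist"]
g=cv2.cvtColor(c["img"],cv2.COLOR_BGR2GRAY)
s=cv2.createLineSegmentDetector().detect(g)[0][:,0]
a=np.radians(-70);Rt=np.array([[np.cos(a),np.sin(a)],[-np.sin(a),np.cos(a)]])
for q in s:
    L=np.hypot(q[2]-q[0],q[3]-q[1])
    if L>14 and q[[1,3]].max()<122 and q[[0,2]].min()>20 and q[[0,2]].max()<360:
        o=[]
        for z in(26,88):
            A=onz(c,q[:2],z/1e3)[:2];B=onz(c,q[2:],z/1e3)[:2]
            o+=[round(float(np.degrees(np.arctan2(*(B-A)[::-1])))%180,1)]+[np.round(Rt@(v*1e3-[617,102])).tolist() for v in(A,B)]
        print(q.round(1).tolist(),o)
E
python3 - <<'E'
import pickle,cv2
d=pickle.load(open("c3.pkl","rb"));cv2.imwrite("pics/i.png",cv2.resize(d["wrist"]["img"][50:122,150:300],(800,384),interpolation=cv2.INTER_CUBIC))
E
```

```text
[203.0, 40.599998474121094, 201.39999389648438, 15.699999809265137] [21.0, [-43.0, -67.0], [-44.0, -43.0], 21.0, [-34.0, -74.0], [-34.0, -55.0]]
[350.6000061035156, 28.100000381469727, 309.70001220703125, 50.20000076293945] [137.6, [108.0, -56.0], [67.0, -77.0], 137.6, [90.0, -65.0], [56.0, -82.0]]
[47.900001525878906, 13.800000190734863, 80.80000305175781, 25.0] [89.7, [-203.0, -36.0], [-169.0, -48.0], 89.7, [-165.0, -48.0], [-138.0, -59.0]]
[209.39999389648438, 82.69999694824219, 183.0, 84.0] [111.9, [-39.0, -109.0], [-67.0, -110.0], 111.9, [-30.0, -108.0], [-53.0, -109.0]]
[78.30000305175781, 17.5, 160.60000610351562, 11.300000190734863] [111.7, [-171.0, -41.0], [-85.0, -38.0], 111.7, [-139.0, -53.0], [-68.0, -51.0]]
[324.29998779296875, 0.5, 323.29998779296875, 19.5] [19.4, [80.0, -30.0], [79.0, -48.0], 19.4, [67.0, -44.0], [67.0, -58.0]]
[186.3000030517578, 24.299999237060547, 187.8000030517578, 39.400001525878906] [22.6, [-59.0, -51.0], [-59.0, -65.0], 22.6, [-47.0, -61.0], [-47.0, -73.0]]
[175.10000610351562, 17.200000762939453, 152.39999389648438, 1.2000000476837158] [74.8, [
[... 5370 characters left out ...]
69727] [112.0, [-93.0, -50.0], [-134.0, -52.0], 112.0, [-75.0, -60.0], [-109.0, -61.0]]
[299.5, 15.800000190734863, 314.29998779296875, 0.6000000238418579] [154.3, [55.0, -44.0], [70.0, -30.0], 154.3, [47.0, -56.0], [59.0, -44.0]]
[261.8999938964844, 19.399999618530273, 294.3999938964844, 19.399999618530273] [109.8, [17.0, -48.0], [50.0, -48.0], 109.8, [16.0, -58.0], [43.0, -58.0]]
[240.60000610351562, 19.399999618530273, 259.3999938964844, 19.399999618530273] [109.5, [-4.0, -47.0], [15.0, -48.0], 109.5, [-2.0, -58.0], [14.0, -58.0]]
[109.4000015258789, 27.600000381469727, 90.5999984741211, 28.200000762939453] [109.4, [-139.0, -52.0], [-159.0, -52.0], 109.4, [-113.0, -62.0], [-129.0, -62.0]]
```

View pics/i.png

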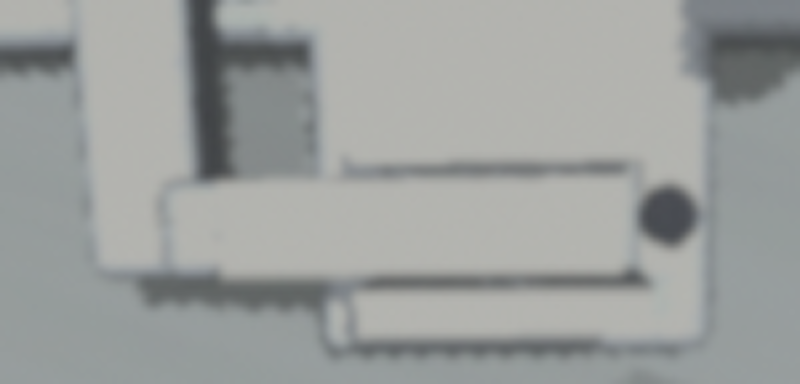

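The crop shows the tongue and outer cheek strip running parallel. The wing's right edge is at x≈708 and the cheek-to-tongue gap is at y≈280. The edges give a slicer yaw of -70.0°, with the fork within about 2 mm of the earlier fit. Next is the hover over the tray pin.

Run:
```python
from h import *
from cell import r
T=pickle.load(open("c0.pkl","rb"))["top"];c=pickle.load(open("c3.pkl","rb"))["wrist"]
b=onz(T,(551.5*.64,367*.64),.008);t=onz(T,(566*.64,333*.64),.008);print(b,t,np.linalg.norm(t-b),np.degrees(np.arctan2(*(t-b)[1::-1])))
print("wrist bar mid",onz(c,(724*.64,357*.64),.008))
o=r.get_obs();R=Ro.from_rotvec(o["tcp_rot"]).as_matrix();u=(t-b)/np.linalg.norm(t-b)
tgt=b-u*.07;tgt[2]=.2;yaw=np.degrees(np.arctan2(*u[1::-1]));print(tgt,delta(R,o["ee_pos"],tgt),"az",19.6-yaw)
```

```text
[ 0.43868313 -0.26976305  0.008     ] [ 0.50677763 -0.30073624  0.008     ] 0.07480775094687106 -24.45869933153911
wrist bar mid [ 0.43965975 -0.26738324  0.008     ]
[ 0.37496493 -0.24078045  0.2       ] [-15.14  23.25   3.3 ] az 44.05869933153911
```

Request:
jog_arm(
  increments=[
    [[-1.9,2.9,0.4,0,0,0,1],[-1.9,2.9,0.4,0,0,0,1],[-1.9,2.9,0.4,0,0,0,1],[-1.9,2.9,0.4,0,0,0,1],[-1.9,2.9,0.4,0,0,0,1],[-1.9,2.9,0.4,0,0,0,1],[-1.9,2.9,0.4,0,0,0,1],[-1.9,2.9,0.4,0,0,0,1]],
  ],
)

```text
clock: 7.62
ee_pos: [0.3739, -0.2421, 0.2008]
tcp_rot: [-3.095, -0.535, 0.001]
ft_force: [0.1, -0.4, 0.1]
grip_width: 0.0851
finger_force: 0.0
```

Request:
jog_arm(
  increments=[
    [[0,0,0,0,0,6.3,1],[0,0,0,0,0,6.3,1],[0,0,0,0,0,6.3,1],[0,0,0,0,0,6.3,1],[0,0,0,0,0,6.3,1],[0,0,0,0,0,6.3,1],[0,0,0,0,0,6.3,1],[0,0,0,0,0,0,1]],
  ],
)

```text
clock: 8.28
ee_pos: [0.3745, -0.2405, 0.2008]
tcp_rot: [-3.068, 0.672, 0.002]
ft_force: [0.3, -0.9, -0.0]
grip_width: 0.0855
finger_force: 0.0
```

Request:
jog_arm(
  increments=[
    [[0,0,0,0,0,0,1],[0,0,0,0,0,0,1]],
  ],
)

```text
clock: 8.45
ee_pos: [0.3742, -0.2407, 0.201]
tcp_rot: [-3.071, 0.662, 0.001]
ft_force: [0.6, 0.4, -0.3]
grip_width: 0.0855
finger_force: 0.0
```

Run:
```python
from h import *
from cell import r,viewer
c=viewer.read_camera("wrist");pickle.dump(c,open("c4.pkl","wb"))
o=r.get_obs();R=Ro.from_rotvec(o["tcp_rot"]).as_matrix();print(o["ee_pos"],R.round(3).tolist())
I=c["img"].astype(int);g=I.mean(2);hull=g[:225]
m=(np.abs(hull-np.median(hull))>25).astype(np.uint8)
E=proj(c,np.array([[.4386,-.2698,.008],[.507,-.3007,.008]]));print("expect",E)
for row in m[::5,::4]: print("".join(".#"[v] for v in row))
```

```text
[ 0.37407839 -0.24083981  0.20110248] [[0.911, -0.413, -0.0], [-0.413, -0.911, 0.0], [-0.0, -0.0, -1.0]]
expect [[254.6768253   94.59835513]
 [254.63612499  14.74368662]]
..................................................................................................................###########...
...................................................................................................................##########...
...............................................................##..................................................############.
................................................................#..................................................##########...
..............................................................#.#...................................................######......
..............................................................#.#...................................................###.........
..............................................................#.#...............................................................
..........................
[... 4175 characters left out ...]
.......................................................
...............................................#####............................................................................
................................................#####........................##.................................................
................................................#####.....................#####.................................................
................................................#######................##.####..................................................
.................................................########...........####.####...................................................
```

Run:
```python
from h import *
c=pickle.load(open("c4.pkl","rb"));g=cv2.cvtColor(c["img"],cv2.COLOR_BGR2GRAY)
s=cv2.createLineSegmentDetector().detect(g)[0][:,0]
for q in s:
    if np.hypot(q[2]-q[0],q[3]-q[1])>7 and q[[1,3]].max()<125 and q[[0,2]].min()>205 and q[[0,2]].max()<305:
        A=onz(c,q[:2],.008);B=onz(c,q[2:],.008);print(q.round(1).tolist(),A[:2].round(4),B[:2].round(4),round(float(np.degrees(np.arctan2(*(B-A)[1::-1])))%180,1))
for y in(20,40,60,80,): print(y,g[y,238:272].tolist())
for x in(228,240,270,280): print(x,g[84:114,x].tolist())
print(g[2:30,253].tolist())
```

```text
[276.8999938964844, 103.9000015258789, 223.10000610351562, 102.0] [ 0.4206 -0.287 ] [ 0.4453 -0.237 ] 63.7
[259.3999938964844, 10.699999809265137, 257.20001220703125, 88.19999694824219] [ 0.5084 -0.3064] [ 0.4433 -0.2748] 154.1
[244.1999969482422, 88.19999694824219, 246.5, 15.600000381469727] [ 0.4488 -0.2627] [ 0.5096 -0.2932] 153.3
[258.1000061035156, 90.5999984741211, 278.1000061035156, 91.0999984741211] [ 0.4407 -0.2746] [ 0.4318 -0.2932] 64.4
[223.10000610351562, 89.30000305175781, 241.89999389648438, 89.9000015258789] [ 0.4568 -0.2425] [ 0.4483 -0.2598] 63.6
[247.5, 14.600000381469727, 250.0, 7.099999904632568] [ 0.51   -0.2945] [ 0.515  -0.2994] 135.8
[224.39999389648438, 97.80000305175781, 276.8999938964844, 99.4000015258789] [ 0.4486 -0.24  ] [ 0.4248 -0.2887] 64.0
[252.89999389648438, 94.4000015258789, 255.3000030517578, 13.199999809265137] [ 0.4395 -0.2682] [ 0.508  -0.3019] 153.8
[246.89999389648438, 93.69999694824219, 225.60000610351562, 93.30000305175781] [ 0.4427 -0.2629] [ 0.4522 -0.2432] 64.4
[250.8000030517578, 11.800000190734863, 248.1999969482422, 93.0999984741211
[... 903 characters left out ...]
, 142, 142, 136, 124, 112, 103, 103, 123, 143, 151, 152, 152, 152, 152, 152, 152, 151, 152, 152]
240 [152, 151, 151, 151, 151, 146, 133, 116, 112, 121, 132, 140, 144, 139, 129, 117, 106, 101, 114, 134, 147, 151, 152, 152, 152, 152, 152, 152, 152, 152]
270 [151, 151, 151, 152, 152, 151, 146, 131, 110, 103, 108, 117, 123, 126, 122, 113, 103, 94, 89, 102, 128, 145, 151, 151, 152, 152, 152, 151, 151, 152]
280 [151, 151, 151, 151, 151, 152, 151, 150, 146, 136, 122, 111, 106, 105, 104, 103, 106, 116, 131, 144, 150, 152, 151, 152, 152, 152, 152, 152, 152, 152]
[150, 150, 150, 148, 144, 134, 126, 125, 127, 127, 129, 129, 129, 130, 131, 131, 132, 135, 139, 141, 141, 141, 142, 142, 142, 141, 141, 142]
```

Run:
```python
from h import *
from cell import r
o=r.get_obs();R=Ro.from_rotvec(o["tcp_rot"]).as_matrix()@Ro.from_euler("z",1.8,degrees=True).as_matrix()
u=np.array([np.cos(np.radians(-26.2)),np.sin(np.radians(-26.2))]);g=np.array([.4387,-.2650])+.022*u
print(delta(R,o["ee_pos"],[*g,.0045]),g)
```

```text
[ 9.07 -0.68 19.66] [ 0.45843968 -0.27471313]
```

Request:
jog_arm(
  increments=[
    [[0,0,0,0,0,1.8,1],[3.02,-0.23,0,0,0,0,1],[3.02,-0.23,0,0,0,0,1],[3.02,-0.22,0,0,0,0,1],[0,0,4,0,0,0,1],[0,0,4,0,0,0,1],[0,0,4,0,0,0,1],[0,0,3,0,0,0,1]],
  ],
)

```text
clock: 9.17
ee_pos: [0.457, -0.2744, 0.0474]
tcp_rot: [-3.058, 0.713, 0.005]
ft_force: [-0.2, 1.0, -1.2]
grip_width: 0.0856
finger_force: 0.0
```

Request:
jog_arm(
  increments=[
    [[0,0,2,0,0,0,1],[0,0,1.5,0,0,0,1],[0,0,1,0,0,0,1],[0,0,0,0,0,0,1],[0,0,0,0,0,0,1]],
  ],
)

```text
clock: 9.58
ee_pos: [0.458, -0.2752, 0.0064]
tcp_rot: [-3.059, 0.715, 0.001]
ft_force: [-0.4, 0.1, -0.4]
grip_width: 0.0858
finger_force: 0.0
```

Request:
jog_arm(
  increments=[
    [[0,0,0.15,0,0,0,0],[0,0,0,0,0,0,0],[0,0,0,0,0,0,0],[0,0,0,0,0,0,0],[0,0,0,0,0,0,0],[0,0,0,0,0,0,0],[0,0,0,0,0,0,0],[0,0,0,0,0,0,0]],
  ],
)

```text
clock: 10.25
ee_pos: [0.4582, -0.2754, 0.0053]
tcp_rot: [3.058, -0.717, 0.001]
ft_force: [-0.8, 0.2, 3.0]
grip_width: 0.0089
finger_force: 58.7
```

Request:
jog_arm(
  increments=[
    [[0,0,0,0,0,0,0],[0,0,0,0,0,0,0],[0,0,-3,0,0,0,0],[0,0,-3,0,0,0,0],[0,0,-3,0,0,0,0],[0,0,-3,0,0,0,0],[0,0,0,0,0,0,0],[0,0,0,0,0,0,0]],
  ],
)

```text
clock: 10.92
ee_pos: [0.4588, -0.2758, 0.1267]
tcp_rot: [3.057, -0.716, 0.006]
ft_force: [-0.5, 0.9, -1.9]
grip_width: 0.0094
finger_force: 58.7
```

Request:
jog_arm(
  increments=[
    [[0,0,0,0,0,-6.6,0],[0,0,0,0,0,-6.6,0],[0,0,0,0,0,-6.6,0],[0,0,0,0,0,-6.6,0],[0,0,0,0,0,-6.6,0],[0,0,0,0,0,-6.6,0],[0,0,0,0,0,-6.7,0],[0,0,0,0,0,0,0]],
  ],
)

```text
clock: 11.58
ee_pos: [0.457, -0.2746, 0.1221]
tcp_rot: [-3.09, -0.549, 0.005]
ft_force: [0.3, -0.3, -0.5]
grip_width: 0.0088
finger_force: 58.7
```

Request:
jog_arm(
  increments=[
    [[0.57,-3.36,0,0,0,0,0],[0.57,-3.36,0,0,0,0,0],[0.57,-3.36,0,0,0,0,0],[0.57,-3.36,0,0,0,0,0],[0.57,-3.36,0,0,0,0,0],[0.57,-3.36,0,0,0,0,0],[0.57,-3.36,0,0,0,0,0],[0.57,-3.36,0,0,0,0,0]],
  ],
)

```text
clock: 12.25
ee_pos: [0.408, -0.0055, 0.1232]
tcp_rot: [-3.095, -0.536, 0.003]
ft_force: [0.9, 0.5, -0.1]
grip_width: 0.0091
finger_force: 58.8
```

Request:
jog_arm(
  increments=[
    [[0.57,-3.36,0,0,0,0,0],[0,0,2,0,0,0,0],[0,0,2,0,0,0,0],[0,0,2,0,0,0,0],[0,0,0,0,0,0,0],[0,0,0,0,0,0,0],[0,0,0,0,0,0,0]],
  ],
)

```text
clock: 12.83
ee_pos: [0.4032, 0.0264, 0.0652]
tcp_rot: [-3.095, -0.541, 0.0]
ft_force: [0.0, 0.5, 0.6]
grip_width: 0.0091
finger_force: 58.8
```

Run:
```python
from h import *
from cell import r,viewer
d={n:viewer.read_camera(n) for n in("side","wrist","top")};pickle.dump(d,open("c5.pkl","wb"))
o=r.get_obs();R=Ro.from_rotvec(o["tcp_rot"]).as_matrix();print(o["ee_pos"],np.degrees(np.arctan2(R[1,0],R[0,0])),o["grip_width"],o["finger_force"])
E=proj(d["side"],np.array([o["ee_pos"]+R[:,0]*.062,o["ee_pos"]-R[:,0]*.022,[.490,.0572,.068]]));print(E)
w=np.zeros((600,800,3),np.uint8);x0,y0=190,140
w[:480]=cv2.resize(d["side"]["img"][y0:y0+72,x0:x0+120],(800,480),interpolation=cv2.INTER_CUBIC);w[480:,:320]=cv2.resize(d["wrist"]["img"][:192],(320,120));w[480:,400:720]=cv2.resize(d["wrist"]["img"][80:260,100:400],(320,120));cv2.imwrite("pics/j.png",w);cv2.imwrite("pics/wr5.png",d["wrist"]["img"])
```

```text
[0.40387213 0.02632439 0.06613092] 19.85949716782728 0.009127265162419485 58.80721628665924
[[248.2229417  193.20166465]
 [221.90063912 201.28256055]
 [257.08491207 190.06187585]]
```

View pics/j.png

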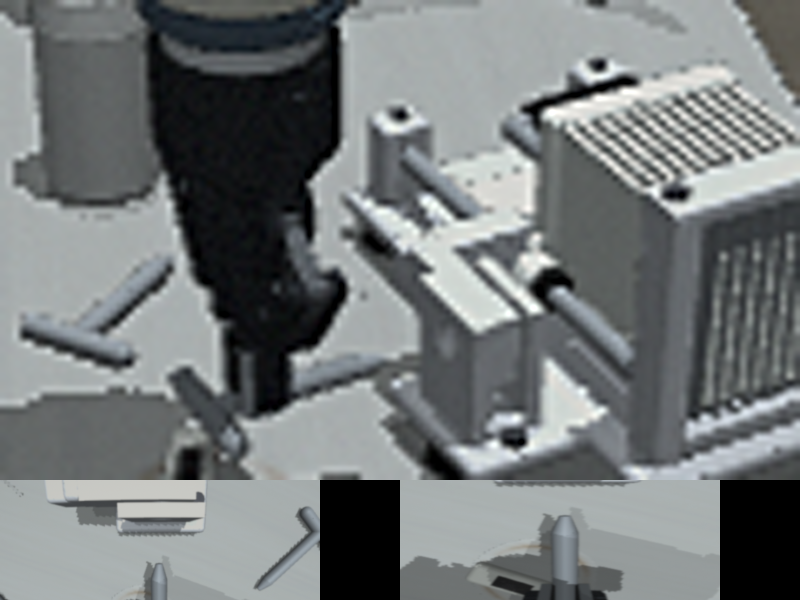

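The last picture shows the pin held level, with its bar at (208,410) and tip at (383,362). It points at the fork hole at (447,345), and the pusher is still home. In the side view the line is good to about 1 mm. I'll check the lateral offset from the wrist image numerically.

Run:
```python
from h import *
from cell import r
c=pickle.load(open("c5.pkl","rb"))["wrist"];o=r.get_obs();R=Ro.from_rotvec(o["tcp_rot"]).as_matrix();g=cv2.cvtColor(c["img"],cv2.COLOR_BGR2GRAY)
s=cv2.createLineSegmentDetector().detect(g)[0][:,0]
tl=lambda uv,z:((R.T@(onz(c,uv,z)-o["ee_pos"]))[:2]*1e3).round(1).tolist()
for q in s:
    L=np.hypot(q[2]-q[0],q[3]-q[1])
    if L>9 and q[[1,3]].max()<200 and q[[0,2]].min()>60 and q[[0,2]].max()<340:
        print(q.round(1).tolist(),"z66",tl(q[:2],.066),tl(q[2:],.066),"z88",tl(q[:2],.088),tl(q[2:],.088),"z26",tl(q[:2],.026),tl(q[2:],.026))
print("hole in tool",R.T@(np.array([.490,.0572,.068])-o["ee_pos"])*1e3)
```

```text
[189.39999389648438, 59.599998474121094, 324.3999938964844, 59.20000076293945] z66 [93.0, -27.4] [93.1, 29.9] z88 [91.6, -23.1] [91.7, 25.3] z26 [95.4, -35.1] [95.6, 38.3]
[126.80000305175781, 32.29999923706055, 311.79998779296875, 29.799999237060547] z66 [104.2, -53.1] [104.6, 24.1] z88 [101.1, -44.9] [101.5, 20.4] z26 [109.9, -68.1] [110.4, 30.8]
[328.1000061035156, 34.79999923706055, 188.10000610351562, 35.599998474121094] z66 [102.7, 31.0] [102.4, -27.4] z88 [99.9, 26.2] [99.6, -23.1] z26 [108.0, 39.6] [107.6, -35.1]
[186.6999969482422, 36.79999923706055, 187.1999969482422, 60.599998474121094] z66 [102.0, -28.0] [92.6, -28.3] z88 [99.2, -23.6] [91.3, -23.9] z26 [107.0, -35.9] [94.9, -36.3]
[324.5, 61.5, 293.0, 67.5] z66 [92.2, 30.1] [89.6, 16.7] z88 [91.0, 25.4] [88.8, 14.2] z26 [94.4, 38.5] [91.2, 21.4]
[316.1000061035156, 17.5, 325.3999938964844, 21.299999237060547] z66 [109.3, 25.6] [107.9, 29.5] z88 [105.4, 21.7] [104.3, 25.0] z26 [116.4, 32.7] [114.6, 37.8]
[314.0, 30.799999237060547, 312.8999938964844, 19.299999237060547] z66 [104.2, 25.0] [108.6, 24.3] z88 [101.1, 21.1] [1
[... 6077 characters left out ...]
 -96.6]
[236.3000030517578, 159.0, 243.1999969482422, 149.10000610351562] z66 [49.6, -8.2] [54.2, -4.9] z88 [54.9, -6.9] [58.9, -4.1] z26 [39.8, -10.5] [45.8, -6.4]
[102.19999694824219, 7.0, 104.19999694824219, 24.399999618530273] z66 [114.3, -62.5] [107.6, -62.4] z88 [109.6, -52.8] [104.0, -52.7] z26 [122.7, -80.2] [114.2, -80.1]
[260.5, 119.80000305175781, 269.3999938964844, 123.0999984741211] z66 [67.5, 2.9] [66.0, 6.9] z88 [70.1, 2.5] [68.8, 5.9] z26 [62.8, 3.7] [60.9, 8.8]
[272.20001220703125, 139.1999969482422, 276.29998779296875, 148.39999389648438] z66 [58.8, 8.3] [54.5, 10.2] z88 [62.7, 7.0] [59.1, 8.7] z26 [51.6, 10.6] [46.2, 13.1]
hole in tool [91.4981338   0.22077578 -1.68794843]
```

Request:
jog_arm(
  increments=[
    [[0,0.1,0,0,0,0,0],[1,0,0,0,0,0,0],[1,0,0,0,0,0,0],[0.5,0,0,0,0,0,0],[0.4,0,0,0,0,0,0],[0.4,0,0,0,0,0,0],[0.4,0,0,0,0,0,0],[0,0,0,0,0,0,0]],
  ],
)

```text
clock: 13.65
ee_pos: [0.4386, 0.0383, 0.0648]
tcp_rot: [-3.094, -0.544, -0.0]
ft_force: [0.6, 0.4, 0.4]
grip_width: 0.0092
finger_force: 58.8
```

Request:
jog_arm(
  increments=[
    [[0.3,0,0,0,0,0,0],[0.3,0,0,0,0,0,0],[0.3,0,0,0,0,0,0],[0.3,0,0,0,0,0,0],[0,0,0,0,0,0,0]],
  ],
)

```text
clock: 14.07
ee_pos: [0.4499, 0.0425, 0.0648]
tcp_rot: [-3.094, -0.544, -0.0]
ft_force: [0.8, -1.0, -1.5]
grip_width: 0.0087
finger_force: 58.8
```

Request:
jog_arm(
  increments=[
    [[0.3,0,0,0,0,0,0],[0.3,0,0,0,0,0,0],[0.3,0,0,0,0,0,0],[0.3,0,0,0,0,0,0],[0.3,0,0,0,0,0,0],[0,0,0,0,0,0,0]],
  ],
)

```text
clock: 14.57
ee_pos: [0.464, 0.0476, 0.0648]
tcp_rot: [-3.094, -0.544, -0.0]
ft_force: [0.6, -0.7, -0.2]
grip_width: 0.0091
finger_force: 58.8
```

Request:
jog_arm(
  increments=[
    [[0.3,0,0,0,0,0,0],[0.3,0,0,0,0,0,0],[0.3,0,0,0,0,0,0],[0.2,0,0,0,0,0,0],[0,0,0,0,0,0,0]],
  ],
)

```text
clock: 14.98
ee_pos: [0.4743, 0.0513, 0.0648]
tcp_rot: [-3.094, -0.544, -0.0]
ft_force: [-0.3, -1.1, -1.3]
grip_width: 0.009
finger_force: 58.8
```

Request:
jog_arm(
  increments=[
    [[0,0,0,0,0,0,0.4],[0,0,0,0,0,0,0.4],[0,0,0,0,0,0,0.4],[0,0,0,0,0,0,0.4],[0,0,0,0,0,0,0.4],[0,0,-1,0,0,0,0.4],[0,0,-3,0,0,0,0.4],[0,0,-3,0,0,0,0.4]],
  ],
)

```text
clock: 15.65
ee_pos: [0.4728, 0.0511, 0.1348]
tcp_rot: [-3.094, -0.543, 0.005]
ft_force: [0.4, -0.6, 1.1]
grip_width: 0.0344
finger_force: 0.0
```

Request:
jog_arm(
  increments=[
    [[-2,0,0,0,0,0,0],[-2,0,0,0,0,0,0],[-2,0,0,0,0,0,0],[0,0,0,0,0,0,0],[0,0,0,0,0,0,0],[0,0,0,0,0,0,0]],
  ],
)

```text
clock: 16.15
ee_pos: [0.4181, 0.0308, 0.1355]
tcp_rot: [3.094, 0.543, 0.002]
ft_force: [0.2, 0.4, 0.2]
grip_width: 0.0001
finger_force: 0.0
```

Run:
```python
from h import *
from cell import r,viewer
c=viewer.read_camera("side");pickle.dump(c,open("c6.pkl","wb"));o=r.get_obs();print(o["ee_pos"],o["grip_width"])
a=np.radians(20);u=np.array([np.cos(a),np.sin(a),0]);v=np.array([np.sin(a),-np.cos(a),0]);h=np.array([.4904,.0562,.0675])
for t in(-30,-38,-45): print(t,proj(c,np.array([h+u*t/1e3+v*k/1e3 for k in(-32,0,32)])).round(1).tolist())
g=cv2.cvtColor(c["img"],cv2.COLOR_BGR2GRAY)[170:215,215:275]
for row in g: print("".join("@%#*+=-:. "[min(9,int(v)//20)] for v in row))
```

```text
[0.41807559 0.03086054 0.13520658] -0.0002909682449621113
-30 [[243.2, 187.7], [248.3, 193.1], [253.6, 198.8]]
-38 [[240.9, 188.4], [245.9, 193.9], [251.1, 199.6]]
-45 [[238.7, 189.0], [243.7, 194.5], [248.9, 200.3]]
............ +%*#%@%@@+...-*.  =***+++   +*=::.        -+==+
............ =%*#@@@@@+....-*.    --+++   +*=::.:      -+==+
............ =%*#@@@@@+.... =*.    -+++    *#=.      ::=+==+
............ =%*#@@@@@#...  =**.     =**.:            .=+==+
............ =%**%@@@@#...=+=*#+.     --             ==++==+
.............=%**%@@@@# ..=**%@#+..   .          =++++: :==+
............ -#**%@@@@#.... +#@@#*            -++==+++  ==++
.............:#*#@@@@@#.... =*#@@#+ :      =*+++++==++: ++++
:............ =**%%%*=...... =***%*+*+      =++:-+++-    :++
=............. -*#--  ....... =*++++**+      =:  .+*:     :+
%...............    .......... =**+++*#+      *-  .+..  +#%*
:.............................. =***+*         *-  .-. +%@@@
................................ +****=         *-  .:=%@@@@
 ............................:... +****=         +-   *@@*. 
.............................
[... 1160 characters left out ...]
. =*#*#*+=++++**=+.    -+=.   
==----=......................... +**+*++=+++*+=+..+***      
=-::--+=......................... +*+***+--++*=+*-##*#      
=:::::=*+. ..........   ......... =***+%*+--+*+-  *@@@     .
=-*%%+=*+++=........=+++.........  =***@%+:    .    =    :-=
-+%@@*=#+=+++....... =+++.....   =+==+#@@%+:         -:-=+**
:+%@%+=*====+*-......=+=+:::. =++++++=#@@@%+.     .:-=+*****
:*%@%+-*==+***:-..... =+***:++++++++. -#@@@%+. .:-=+*******+
=#@@@+=********--:...  ==*****+++. :::+**%@@#+==+**#********
+####++********:----::::+*****:  ::::::+**++++**#***********
======*==+++**::---::::::+****::::::::.  +******+*******::  
======*=+******::---::::::+****::::..... =**********::::...
```

Request:
jog_arm(
  increments=[
    [[0,0,4,0,0,0,0],[0,0,3.9,0,0,0,0],[0.7,0,0,0,0,0,0],[0.7,0,0,0,0,0,0],[0.4,0,0,0,0,0,0],[0.3,0,0,0,0,0,0],[0.3,0,0,0,0,0,0],[0,0,0,0,0,0,0]],
  ],
)

```text
clock: 16.87
ee_pos: [0.4421, 0.0391, 0.0583]
tcp_rot: [3.094, 0.544, 0.006]
ft_force: [0.1, -0.3, 0.5]
grip_width: 0.0
finger_force: 0.0
```

Request:
jog_arm(
  increments=[
    [[0.3,0,0,0,0,0,0],[0.3,0,0,0,0,0,0],[0.3,0,0,0,0,0,0],[0.3,0,0,0,0,0,0],[0,0,0,0,0,0,0]],
  ],
)

```text
clock: 17.28
ee_pos: [0.4446, 0.0403, 0.0555]
tcp_rot: [3.091, 0.541, -0.03]
ft_force: [-32.6, -10.6, 18.2]
grip_width: 0.0004
finger_force: 17.6
```

The pin jammed. Once released, the bar sagged and the shank tilted in the hole. I'll back off and grip the bar by its ends, so I can hold it level while pushing.

Request:
jog_arm(
  increments=[
    [[-1,0,0,0,0,0,0],[-1.5,0,0,0,0,0,0],[-1.5,0,0,0,0,0,0],[-1,0,0,0,0,0,0],[0,0,-3.5,0,0,0,1],[0,0,-3.5,0,0,0,1],[0,0,0,0,0,0,1],[0,0,0,0,0,0,1]],
  ],
)

```text
clock: 17.95
ee_pos: [0.4061, 0.0259, 0.1291]
tcp_rot: [3.093, 0.543, 0.011]
ft_force: [-0.4, -1.0, -0.1]
grip_width: 0.0482
finger_force: 0.0
```

Request:
jog_arm(
  increments=[
    [[0,0,0,0,0,0,1],[0,0,0,0,0,0,1],[0,0,0,0,0,0,1]],
  ],
)

```text
clock: 18.2
ee_pos: [0.4039, 0.026, 0.1246]
tcp_rot: [-3.094, -0.544, 0.003]
ft_force: [0.2, -0.6, 0.2]
grip_width: 0.0836
finger_force: 0.0
```

Run:
```python
from h import *
from cell import r,viewer
d={n:viewer.read_camera(n) for n in("side","wrist")};pickle.dump(d,open("c7.pkl","wb"));o=r.get_obs();c=d["wrist"]
R=Ro.from_rotvec(o["tcp_rot"]).as_matrix();print(o["ee_pos"],o["grip_width"],np.degrees(np.arctan2(R[1,0],R[0,0])))
h=np.array([.4904,.0562,.068]);print("hole tool",R.T@(h-o["ee_pos"])*1e3, "pix",proj(c,h))
g=cv2.cvtColor(c["img"],cv2.COLOR_BGR2GRAY)
s=cv2.createLineSegmentDetector().detect(g)[0][:,0]
tl=lambda uv,z:((R.T@(onz(c,uv,z)-o["ee_pos"]))[:2]*1e3).round(1).tolist()
for q in s:
    L=np.hypot(q[2]-q[0],q[3]-q[1])
    if L>12 and q[[1,3]].max()<260 and q[[1,3]].min()>60 and q[[0,2]].min()>180 and q[[0,2]].max()<330:
        print(q.round(1).tolist(),"z64",tl(q[:2],.064),tl(q[2:],.064))
for row in g[60:230:4,160:350:2]: print("".join("@%#*+=-:. "[min(9,int(v)//20)] for v in row))
```

```text
[0.40395761 0.02598769 0.12474872] 0.08552001676324916 19.9307822552603
hole tool [91.66140585  1.10321536 56.59025881] pix [[255.71145879  67.99109437]]
[211.89999389648438, 66.69999694824219, 300.6000061035156, 66.19999694824219] z64 [92.7, -25.5] [92.9, 28.4]
[298.20001220703125, 69.0, 282.79998779296875, 71.0] z64 [91.3, 27.0] [90.1, 17.7]
[223.60000610351562, 217.10000610351562, 197.5, 204.39999389648438] z64 [-7.1, -21.4] [2.6, -39.4]
[280.20001220703125, 225.10000610351562, 196.8000030517578, 183.3000030517578] z64 [-13.3, 18.7] [18.0, -38.9]
[204.6999969482422, 193.89999389648438, 230.0, 205.8000030517578] z64 [10.4, -33.9] [1.5, -16.7]
[230.6999969482422, 206.1999969482422, 224.60000610351562, 217.60000610351562] z64 [1.2, -16.2] [-7.4, -20.8]
[270.3999938964844, 228.0, 255.39999389648438, 230.89999389648438] z64 [-15.6, 11.7] [-17.8, 1.0]
[280.6000061035156, 81.4000015258789, 305.70001220703125, 79.9000015258789] z64 [84.0, 16.4] [85.0, 31.8]
[187.6999969482422, 178.3000030517578, 198.1999969482422, 172.10000610351562] z64 [21.6, -44.8] [26.0, -37.4]
[194.39999389648438, 17
[... 6386 characters left out ...]
+++++=::::::::::::::::::::::
============+======+#%%%%%%%%%%%#*+===+++***++++++++++=--=++++++++++++++=-:::::::::::::::::::::
================++==-=+#%%%%%%%%%%%*=======++***++++++++++++++++++++++++-::::::::::::::::::::::
=================+++======+#%%%%%%*============++****+++++++++++++++++++-::::::::::::::::::::::
==================+++=======-=+##+================+++***++++++++++++++++=::::::::::::::::::::::
===================++++=======+============*#*=========++***++++++++=--::::::::::::::::::::::::
======================++=====++++++++=====+*#*+=========:.:-++=-=-:::::::::::::::::::::::::::::
==============================+++++++++++=-========--=-:  .:-::::::::::::::::::::::::::::::::::
```

Request:
jog_arm(
  increments=[
    [[2,0.08,0,0,0,0,1],[2,0,0,0,0,0,1],[2,0,0,0,0,0,1],[0,0,2.5,0,0,0,1],[0,0,2.5,0,0,0,1],[0,0,1.5,0,0,0,1],[0,0,1.3,0,0,0,1],[0,0,0,0,0,0,1]],
  ],
)

```text
clock: 18.97
ee_pos: [0.459, 0.0456, 0.0441]
tcp_rot: [-3.093, -0.544, 0.009]
ft_force: [-0.6, 1.5, 0.7]
grip_width: 0.0857
finger_force: 0.0
```

Request:
jog_arm(
  increments=[
    [[0,0,0,0,0,0,0.6],[0,0,0,0,0,0,0.6],[0,0,0,0,0,0,0.6],[0,0,0,0,0,0,0.6],[0,0,0,0,0,0,0.6],[0,0,0,0,0,0,0.6]],
  ],
)

```text
clock: 19.47
ee_pos: [0.4619, 0.0457, 0.0494]
tcp_rot: [3.094, 0.544, 0.004]
ft_force: [-1.6, 0.3, 6.3]
grip_width: 0.0591
finger_force: 63.5
```

Request:
jog_arm(
  increments=[
    [[0,0,-0.2,0,0,0,0.6],[0,0,0,0,0,0,0.6],[0,0,0,0,0,0,0.6]],
  ],
)

```text
clock: 19.72
ee_pos: [0.4614, 0.0457, 0.05]
tcp_rot: [3.094, 0.543, 0.002]
ft_force: [1.0, 1.3, 1.2]
grip_width: 0.0591
finger_force: 64.3
```

Request:
jog_arm(
  increments=[
    [[0,0,-0.2,0,0,0,0.6],[0,0,0,0,0,0,0.6],[0,0,0,0,0,0,0.6]],
  ],
)

```text
clock: 19.97
ee_pos: [0.4608, 0.0456, 0.0514]
tcp_rot: [-3.094, -0.543, 0.001]
ft_force: [-0.9, 0.6, -1.8]
grip_width: 0.059
finger_force: 64.4
```

Request:
jog_arm(
  increments=[
    [[0,0,-0.2,0,0,0,0.6],[0,0,0,0,0,0,0.6],[0,0,0,0,0,0,0.6]],
  ],
)

```text
clock: 20.22
ee_pos: [0.4608, 0.0456, 0.0536]
tcp_rot: [-3.094, -0.544, 0.001]
ft_force: [-0.1, 0.0, -1.3]
grip_width: 0.059
finger_force: 64.5
```

Request:
jog_arm(
  increments=[
    [[0.2,0,0,0,0,0,0.6],[0.2,0,0,0,0,0,0.6],[0.2,0,0,0,0,0,0.6],[0,0,0,0,0,0,0.6]],
  ],
)

```text
clock: 20.55
ee_pos: [0.4671, 0.0478, 0.0538]
tcp_rot: [-3.094, -0.544, -0.0]
ft_force: [0.4, 0.5, -1.5]
grip_width: 0.0592
finger_force: 64.5
```

Request:
jog_arm(
  increments=[
    [[0.3,0,0,0,0,0,0.6],[0.3,0,0,0,0,0,0.6],[0.3,0,0,0,0,0,0.6],[0.3,0,0,0,0,0,0.6],[0,0,0,0,0,0,0.6]],
  ],
)

```text
clock: 20.97
ee_pos: [0.4786, 0.052, 0.0539]
tcp_rot: [-3.094, -0.544, -0.001]
ft_force: [0.5, 0.3, -0.5]
grip_width: 0.0589
finger_force: 64.5
```

Request:
jog_arm(
  increments=[
    [[0.2,0,0,0,0,0,0.6],[0.2,0,0,0,0,0,0.6],[0,0,0,0,0,0,0.6]],
  ],
)

```text
clock: 21.22
ee_pos: [0.4821, 0.0532, 0.0538]
tcp_rot: [-3.094, -0.544, -0.001]
ft_force: [0.9, 0.5, -0.4]
grip_width: 0.0589
finger_force: 64.5
```

Request:
jog_arm(
  increments=[
    [[0.2,0,0,0,0,0,0.6],[0.1,0,0,0,0,0,0.6],[0,0,0,0,0,0,0.6]],
  ],
)

```text
clock: 21.47
ee_pos: [0.4848, 0.0542, 0.0538]
tcp_rot: [3.094, 0.544, 0.0]
ft_force: [0.5, 0.2, -0.8]
grip_width: 0.0593
finger_force: 64.5
```

Request:
jog_arm(
  increments=[
    [[0.2,0,0,0,0,0,0.6],[0,0,0,0,0,0,0.6]],
  ],
)

```text
clock: 21.63
ee_pos: [0.4854, 0.0545, 0.0536]
tcp_rot: [3.094, 0.543, -0.005]
ft_force: [-4.9, -1.2, 1.2]
grip_width: 0.0588
finger_force: 64.9
```

Request:
jog_arm(
  increments=[
    [[0.2,0,0,0,0,0,0.6],[0.1,0,0,0,0,0,0.6],[0,0,0,0,0,0,0.6],[0,0,0,0,0,0,0.6]],
  ],
)

```text
clock: 21.97
ee_pos: [0.4856, 0.0546, 0.0534]
tcp_rot: [3.093, 0.542, -0.016]
ft_force: [-16.9, -4.3, 7.8]
grip_width: 0.059
finger_force: 65.3
```

Request:
jog_arm(
  increments=[
    [[-0.3,0,0,0,0,0,0.6],[0,0,0,0,0,0,0.6],[0,0,0,0,0,0,1],[0,0,0,0,0,0,1],[0,0,0,0,0,0,1],[0,0,0,0,0,0,1],[0,0,0,0,0,0,1]],
  ],
)

```text
clock: 22.55
ee_pos: [0.4868, 0.055, 0.054]
tcp_rot: [-3.094, -0.544, -0.001]
ft_force: [0.6, 0.3, 0.6]
grip_width: 0.0855
finger_force: 0.0
```

Request:
jog_arm(
  increments=[
    [[0,0,-1.5,0,0,0,1],[0,0,-3,0,0,0,1],[0,0,-3.5,0,0,0,1],[-3,0,0,0,0,0,1],[-4,0,0,0,0,0,1],[-2,0,0,0,0,0,1],[0,0,0,0,0,0,1],[0,0,0,0,0,0,1]],
  ],
)

```text
clock: 23.22
ee_pos: [0.4019, 0.024, 0.1343]
tcp_rot: [3.094, 0.542, 0.004]
ft_force: [0.4, 0.7, 1.3]
grip_width: 0.0858
finger_force: 0.0
```

Run:
```python
from h import *
from cell import r,viewer
d={n:viewer.read_camera(n) for n in("side","wrist")};pickle.dump(d,open("c8.pkl","wb"));o=r.get_obs();c=d["wrist"]
R=Ro.from_rotvec(o["tcp_rot"]).as_matrix();print(o["ee_pos"],o["grip_width"])
h=np.array([.4904,.0562,.068]);print("hole tool",R.T@(h-o["ee_pos"])*1e3)
for n,X in(("c3",None),):
    c0=pickle.load(open("c2.pkl","rb"))["side"]["img"]
g=cv2.cvtColor(d["side"]["img"],cv2.COLOR_BGR2GRAY)[172:212,225:285]
for row in g: print("".join("@%#*+=-:. "[min(9,int(v)//20)] for v in row))
g=cv2.cvtColor(c["img"],cv2.COLOR_BGR2GRAY)
s=cv2.createLineSegmentDetector().detect(g)[0][:,0]
tl=lambda uv,z:((R.T@(onz(c,uv,z)-o["ee_pos"]))[:2]*1e3).round(1).tolist()
for q in s:
    L=np.hypot(q[2]-q[0],q[3]-q[1])
    if L>25 and abs(q[3]-q[1])<5 and q[[1,3]].max()<160 and q[[0,2]].min()>180 and q[[0,2]].max()<340: print(q.round(1).tolist(),"z68",tl(q[:2],.068),tl(q[2:],.068))
```

```text
[0.40244621 0.02433253 0.13400281] 0.08561316002789994
hole tool [9.34786839e+01 9.76633941e-03 6.61022727e+01]
.... *@@@@%%%%%@@@*+.    -+++    *#=.      ::=+==+++++++++++
.... *@%@@%@@@@%+ -**.     =**.:            .=+==+++++++++++
.... **#%@@@@@  ===*#+.     --             ==++==+++++++++++
.... **#@@@@@@  =**%@#+..   .          =++++: :=++++++++++++
.... **#@@@%@@. . +#@@#*            -++==+++  ===+++++++++++
.... +*#@@@@@@ .. =*#@@#+ :      =*+++++==++: =+++++++++++++
.... +**%@@@@@ ... =***%*+*+      =++:-+++-    :++++++++++++
.... +**%@%@@@ .... =***++**=      =-  .++:     :+++++++++++
.... +**@@@@@@ ..... =***++*#+      +-  .=..  +#%*++++++++++
.... +**%@@@@@....... =**+**         *-  .-. +%@@@*+++++++++
.... +**%@@@@@........ +****=         *-  .:=%@@@@@+++++++++
.... -*#@@@@%*.....:... +****=         +-   *@@*. *+++++++++
.....-**%%#*= .....-...  +****+         =-   #@#-.....-+++++
..... :++-:  ...........-.:+***=         ++   ....:--+++++++
.......    ............ -:. +***=         =+  .:--=+#==+++++
........................+=:.:+***=        .+=++=+*##*--=++++
............
[... 1538 characters left out ...]
5.5, 26.7]
[209.39999389648438, 64.0, 295.6000061035156, 63.599998474121094] z68 [94.5, -27.7] [94.7, 26.2]
[288.1000061035156, 14.399999618530273, 210.60000610351562, 14.699999809265137] z68 [122.8, 20.7] [122.7, -25.8]
[299.3999938964844, 48.70000076293945, 266.8999938964844, 49.0] z68 [103.4, 28.2] [103.1, 8.1]
[265.6000061035156, 48.900001525878906, 210.60000610351562, 49.099998474121094] z68 [103.2, 7.4] [103.2, -26.5]
[296.8999938964844, 70.80000305175781, 250.5, 68.9000015258789] z68 [90.4, 27.1] [91.4, -2.0]
[250.6999969482422, 70.0, 209.39999389648438, 69.5] z68 [90.8, -1.9] [91.2, -27.8]
[209.39999389648438, 80.5, 298.1000061035156, 79.80000305175781] z68 [84.6, -28.1] [84.9, 28.1]
```

```bash
python3 -c "
from cell import ticket
print(ticket.job_done())"
```

```text
the job is handed in; nothing more can be done
None
```

I pushed the pusher home against its stop and pressed the tray's lock pin through the fork and tongue until its cross-bar met the fork face. The pin jammed once part-way and needed a re-grip; the job was handed in at about 23 s, and no verdict came back.

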